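Check the cartridge wells and switch on the warmer

TASK

Before the first client, check that the thermowell of every cartridge on the counter is clear: with the depth gauge, from the palest cartridge to the darkest, lower the rod into the well until it bottoms out, press gently until its spring has given about half of its 20 mm and hold it there for two seconds, never driving the spring solid. When all have been checked, see that all the cartridges stand upright on the warmer's hotplate, and only then turn the dial clockwise until it clicks on. Finish with the gauge upright in its stand, all cartridges on the hotplate and the other things on the counter left alone.

Things in the scene. Friction and masses are not known exactly. Their poses are not given: they have to be found in the camera images.
- pot_cream: sealed pale cream cartridge, a loose upright solid cylinder 56 mm in diameter and 60 mm tall, about 0.25 kg; origin at the centre of its underside, z up. In the middle of its top opens a blind round thermowell 18 mm in diameter and 36 mm deep (steel ring round the mouth). May be absent
- cream_well (a point): centre of the flat bottom of the pale cream cartridge's well, 24 mm above its underside, 36 mm below its top
- pot_amber: sealed orange amber cartridge, a loose upright solid cylinder 56 mm in diameter and 60 mm tall, about 0.25 kg; origin at the centre of its underside, z up. In the middle of its top opens a blind round thermowell 18 mm in diameter and 30 mm deep (steel ring round the mouth). May be absent
- amber_well (a point): centre of the flat bottom of the orange amber cartridge's well, 30 mm above its underside, 30 mm below its top
- pot_brown: sealed dark brown cartridge, a loose upright solid cylinder 56 mm in diameter and 60 mm tall, about 0.25 kg; origin at the centre of its underside, z up. In the middle of its top opens a blind round thermowell 18 mm in diameter and 24 mm deep (steel ring round the mouth). May be absent
- brown_well (a point): centre of the flat bottom of the dark brown cartridge's well, 36 mm above its underside, 24 mm below its top
- gauge: sprung depth gauge, 90 g. Origin: underside centre of its steel flange (48 mm across, 6 mm thick), z up its axis. Above: blue square handle 24 x 24 mm (sides along x, y), top 62 mm over the origin. Below: fixed barrel 18 mm across, 20 mm long, then a flat-ended brass rod 9 mm across, its tip 78 mm below the origin when relaxed. Starts in its stand, flange on the mouth, rod hanging free
- gauge_tip (a point): centre of the end face of the gauge's brass rod (moves up towards the handle as the spring is pressed)
- gauge_rod (a joint): how far the rod has been pushed up into the gauge, m: 0 relaxed, 0.020 solid stop. Soft spring: 0.4 N to start, then 200 N/m (2.4 N at 10 mm). The gauge's own weight sinks it by about 2 mm only
- stand: fixed black tube standing upright, the gauge's stand: 38 mm outside, 26 mm inside, 110 mm tall, foot 60 mm across; origin at the centre of its underside
- stand_mouth (a point): centre of the stand's open top, 110 mm up; the gauge's flange rests here
- warmer: fixed white cartridge warmer, 150 mm (x) by 440 mm (y, from -170 to +270 mm); origin under the centre of its hotplate. The hotplate is a flat aluminium surface 138 x 328 mm, 45 mm above the table, inside a rim 6 mm wide that rises 8 mm above it. At the +y end is a control deck about as high, with the dial at y = +220 mm
- hotplate (a point): centre of the hotplate's surface, axes as the warmer's (x across, y along)
- dial (a joint): angle of the dial, rad: 0 off (rest), grows clockwise seen from above. A sprung detent resists (peak 0.1 N m, at about 0.25 rad), its hump is at 0.6; past that it clicks on by itself to its second rest at 1.2 (on). Stops at 1.35
- dial_grip (a point): on the dial's vertical axis, at grip height: the white grip bar is 46 mm long, 14 mm wide, its top 11 mm above this point and its foot 14 mm below, on a grey disc 48 mm across, 10 mm thick. The point turns with the dial: the bar runs along the point's x axis (the warmer's x when off); red mark on the end nearest the robot when off
- bottle_blue: bystander, to be left alone: blue-violet bottle, 52 mm across, 170 mm tall
- bottle_brown: bystander, to be left alone: brown bottle, 52 mm across, 160 mm tall
- cream_jar: bystander, to be left alone: white jar with red lid, 60 mm across, 45 mm tall
- lotion_can: bystander, to be left alone: small can with green label, 48 mm across, 70 mm tall
- file_block: bystander, to be left alone: orange buffing block, 90 x 30 x 25 mm

How it is judged (in metres and radians):
On the way, in this order (a step that is already met when the one before it is completed fails the run):
1. the gauge's rod stands on the bottom of the pale cream cartridge's well with the spring pressed by 6 to 17 mm, held for 1.5 s (skipped if that cartridge is absent) (horizontal distance between gauge_tip and cream_well below 0.008 m and z of gauge_tip in the frame of cream_well below 0.003 m and z of gauge in the frame of cream_well between 0.061 and 0.072 m), for 1.5 s.
2. the gauge's rod stands on the bottom of the orange amber cartridge's well with the spring pressed by 6 to 17 mm, held for 1.5 s (skipped if that cartridge is absent) (horizontal distance between gauge_tip and amber_well below 0.008 m and z of gauge_tip in the frame of amber_well below 0.003 m and z of gauge in the frame of amber_well between 0.061 and 0.072 m), for 1.5 s.
3. the gauge's rod stands on the bottom of the dark brown cartridge's well with the spring pressed by 6 to 17 mm, held for 1.5 s (skipped if that cartridge is absent) (horizontal distance between gauge_tip and brown_well below 0.008 m and z of gauge_tip in the frame of brown_well below 0.003 m and z of gauge in the frame of brown_well between 0.061 and 0.072 m), for 1.5 s.
4. all cartridges present stand upright on the hotplate within the rim (x of pot_cream in the frame of hotplate between -0.048 and 0.048 m and y of pot_cream in the frame of hotplate between -0.143 and 0.143 m and z of pot_cream in the frame of hotplate between -0.004 and 0.004 m and angle between each of pot_cream, pot_amber, pot_brown's own z axis and vertical below 0.08 rad and linear speed of each of pot_cream, pot_amber, pot_brown below 0.02 m/s and x of pot_amber in the frame of hotplate between -0.048 and 0.048 m and y of pot_amber in the frame of hotplate between -0.143 and 0.143 m and z of pot_amber in the frame of hotplate between -0.004 and 0.004 m and x of pot_brown in the frame of hotplate between -0.048 and 0.048 m and y of pot_brown in the frame of hotplate between -0.143 and 0.143 m and z of pot_brown in the frame of hotplate between -0.004 and 0.004 m), for 0.2 s.
5. the dial has clicked past its detent (over 1.0 rad) (value of joint dial above 1 rad), for 0.2 s.
At the end, for the whole second after the job is handed in: all cartridges present upright (0.08 rad) and still on the hotplate (centre within 48 mm across, 143 mm along of its middle; 4 mm in height); dial over 1.0 rad; gauge still, upright (0.1 rad) in its stand, flange on the mouth (4 mm in height, 10 mm off-centre) (all of step 4 and value of joint dial above 1 rad and horizontal distance between gauge and stand_mouth below 0.01 m and z of gauge in the frame of stand_mouth between -0.004 and 0.004 m and angle between gauge's own z axis and vertical below 0.1 rad and linear speed of gauge below 0.02 m/s); the robot touches nothing.
It fails at once if the gauge's spring is driven solid (over 18.5 mm) (value of joint gauge_rod above 0.0185 m).
It fails at once if a bystander is moved by more than 30 mm (distance of any of bottle_blue, bottle_brown, cream_jar, lotion_can, file_block from where it was at the start of the episode above 0.03 m).
Of pot_cream, pot_amber, pot_brown only 2 to 3 are there at a start; the rules pass over those that are not, and their reading is None.
At some moment in a run one of pot_cream, pot_amber, pot_brown may be knocked a few centimetres aside while the robot is not near it.
It also fails if it takes over 210 s, if anything falls off the work surface, if the arm or the gripper's body presses on something with over 40 N, if the wrist force passes 120 N, or if a joint passes its speed limit or range.

ROBOT

A 6-joint arm with a two-finger parallel gripper is mounted at the origin on the work surface. World frame = base frame: x ahead of the robot, y to its left, z up, the work surface at z = 0. Lengths are in m, angles in degrees, forces in N, time in s.
With the tool pointing down it reaches from about 0.35 to 0.875 m from the base axis. Payload 4.2 kg.
Tool frame: the origin (TCP) lies between the finger pads; the fingertips stand 17 mm ahead of it and the grasp point (between the pads) lies 2 mm behind it; z points along the fingers, y is the line along which they close (so a half turn about z gives the same grasp; the last joint's range is limited). The gripper opens to 87 mm and grips with 3 to 60 N. Pads are 19 mm wide; open, the fingers measure 117 mm over their backs; the gripper's body (75 mm by 190 mm) begins 51 mm behind the grasp point.
Start: joints at [-50.157, 22.042, 0.453, 0, -68.411, -14.817], TCP at [0.264, -0.566, 0.24] pointing down, gripper open.
Joint ranges: [-179.83, 179.83], [-69.29, 118.12], [-61.27, 80.66], [-181.25, 117.63], [-171.15, -9.14], [-177.46, 177.46]. Speed limits (degrees/s): [159.86, 159.86, 180, 180, 180, 180].

INTERFACE

Orientations are given as a 3x3 rotation matrix whose columns are the frame's x, y, z axes.
In Python, from station import r gives the robot as it stands.
- The arm moves only by the tool servo_tool, never from a script. Its argument "targets" is a list of rows, each a list of 5 numbers: the shift along the world's x, y, z in units of 30 mm (1.0 is 30 mm), then the turn about the world's z in rad, then the finger opening in mm, from 0 to 87. In form: [[x, y, z, turn, gripper], ...]. A call has exactly 5 rows; each row is the pose to reach, as a shift and turn from the pose commanded when the call began; what a row does not reach only later rows make up. A row lasts 1/12 s, in which the tool goes at most 41.7 mm and 7.16 degrees, less where a joint would pass 70% of its speed; a pose out of reach is approached as far as the arm can. A call with a gripper value outside its range is refused whole. The fingers move at their own pace and stop on an object; the grip force is fixed at half the most. Time passes only in rows, so rows that repeat a pose let the fingers close, or fill a call up. It gives the time, the measured TCP pose, the force, the opening and the grip force at its end, in the units of the state.
- r.sense(): the state, without advancing time (a new reading comes with each control period).
- r.capture(name): name is "side" or "top"; returns a dict with "pixels" (420x560x3 uint8, red, green, blue), "fx", "fy", "cx", "cy" (pixels), "dist_coeffs" ([k1, k2, p1, p2, k3] as OpenCV has them; the pictures are not rectified), "world_from_camera" (4x4, takes a point from camera to world coordinates). Camera axes: x right, y down, z forward; pixel columns grow to the right and rows downward; lengths in m; the calibration is good to about 2 mm. A picture is of the moment at which its call begins. There is no depth.
- r.finish_job(): hands the job in; it is judged then, once.
The state is a dict: "time_s": time; "joints": joint angles; "joint_velocities": joint speeds; "effort": joint torques, N m; "tcp_pos": TCP position; "ee_rot": TCP orientation; "wrist_force": force on the tool from outside, world axes, zero at the start; "moment": the same for the moment, N m; "gripper_width": opening from 0.0 (shut) to 1.0 (fully open); "gripper_force": force on a finger pad.
Only numpy, scipy, OpenCV 4.12 (cv2) and the standard library are available. Lean on these libraries where they do the work, as an engineer would, in place of code of your own. Each camera call takes 0.05 s, during which the arm holds its last target. There are 200 camera calls.

## Working session

There is one attempt and no reset: what is moved stays moved. The work goes in short steps, Python scripts to look and compute and a tool call to move; the robot and the scene stay as the last step left them, time stands still between calls to the robot, and variables do not carry over. Pictures are saved under pics/ and viewed, at most 14 in all, crops included, and the job is handed in when it is done.

Besides the shell and the picture viewer there is one more tool, called by a JSON object that holds its "method" and its "body", one argument or row to a line. servo_tool: Moves the arm, as the interface text tells. Its arguments: {"type":"object","properties":{"targets":{"type":"array","items":{"type":"array","items":{"type":"number"}}}},"required":["targets"]}

```bash
mkdir -p pics; cat > h.py <<'E'
import numpy as np, cv2
from station import r
def cap(name,fn=None):
    c=r.capture(name)
    if fn: cv2.imwrite('pics/'+fn,c['pixels'][:,:,::-1])
    return c
def K(c): return np.array([[c['fx'],0,c['cx']],[0,c['fy'],c['cy']],[0,0,1.]])
def w(c,uv,z):
    "pixel(s) -> world point at height z"
    uv=np.array(uv,float).reshape(-1,1,2)
    n=cv2.undistortPoints(uv,K(c),np.array(c['dist_coeffs'],float)).reshape(-1,2)
    T=np.array(c['world_from_camera']); d=np.c_[n,np.ones(len(n))]@T[:3,:3].T; o=T[:3,3]
    return o+d*((z-o[2])/d[:,2])[:,None]
def px(c,P):
    T=np.linalg.inv(np.array(c['world_from_camera']))
    return cv2.projectPoints(np.array(P,float).reshape(-1,1,3),cv2.Rodrigues(T[:3,:3])[0],T[:3,3],K(c),np.array(c['dist_coeffs'],float))[0].reshape(-1,2)
E
python3 - <<'E'
from h import *
for n in('top','side'):
    c=cap(n,n+'0.png'); print(n,np.round(c['world_from_camera'],3).tolist(),c['fx'])
s=r.sense();print(s['time_s'],s['tcp_pos'],np.round(s['ee_rot'],3).tolist(),s['gripper_width'])
E
```

```text
top [[0.004, -0.997, 0.078, 0.464], [-1.0, -0.004, 0.006, -0.01], [-0.005, -0.078, -0.997, 1.307], [0.0, 0.0, 0.0, 1.0]] 437.2450849191967
side [[-0.915, -0.284, 0.287, 0.099], [-0.404, 0.622, -0.671, 1.033], [0.012, -0.73, -0.683, 1.193], [0.0, 0.0, 0.0, 1.0]] 533.1653939869449
0.1 [ 0.26420615 -0.56585411  0.23858345] [[-0.906, -0.423, -0.001], [-0.423, 0.906, 0.002], [0.0, 0.002, -1.0]] 0.9919875324106182
```

View pics/top0.png

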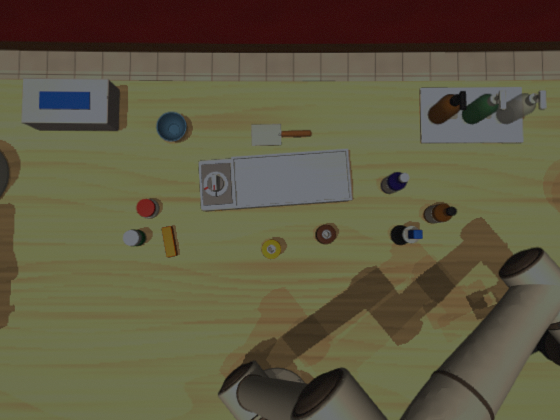

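View pics/side0.png

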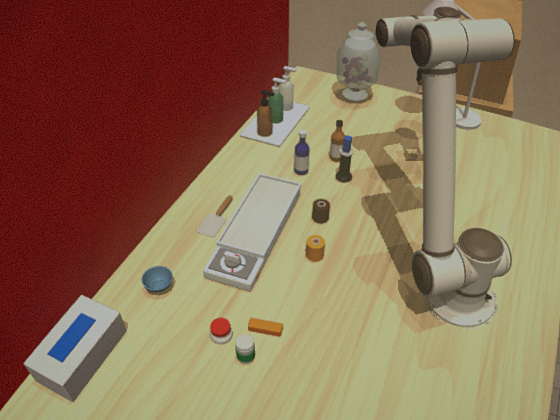

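The top view shows the amber pot at about (271,249), the brown pot at (326,234), the stand with the blue gauge at (403–416,235), the warmer at (200–350,150–210) and the dial at (215,184). No cream pot is visible so far, though the arm hides part of the scene. I'll enlarge crops to measure.

```bash
python3 - <<'E'
from h import *
c=cap('top'); d=cap('side')
def crop(c,x,y,w_,h_,s): return cv2.resize(np.clip(c['pixels'][y:y+h_,x:x+w_,::-1].astype(float)*1.5,0,255).astype(np.uint8),None,fx=s,fy=s,interpolation=cv2.INTER_CUBIC)
A=crop(c,190,145,133,60,6);B=crop(c,300,205,133,40,6)
cv2.imwrite('pics/c1.png',np.vstack([crop(c,195,145,160,70,5),crop(c,390,215,40,40,5).repeat(1,0) if 0 else np.hstack([crop(c,255,218,80,45,5),crop(c,385,215,80,45,5)])]))
cv2.imwrite('pics/c2.png',np.hstack([crop(d,300,130,60,140,4),crop(d,200,170,110,140,4)]))
E
```

```text
(no output)
```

View pics/c1.png

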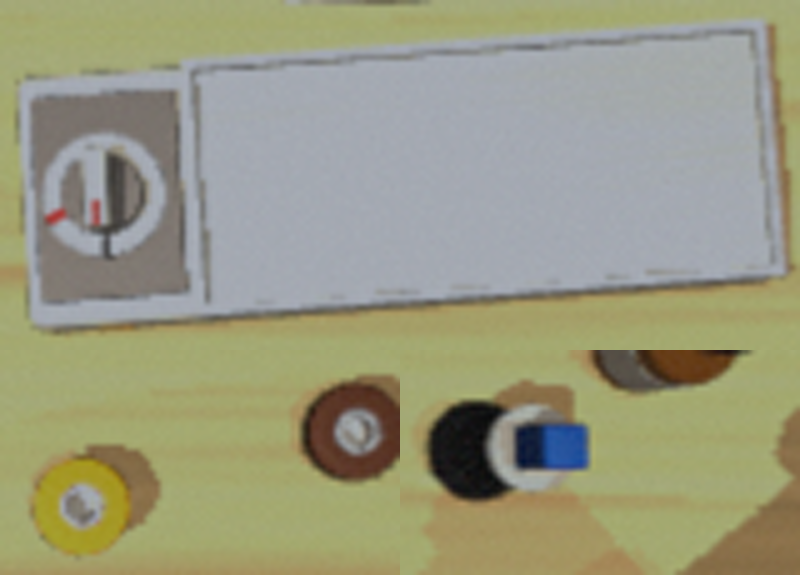

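View pics/c2.png

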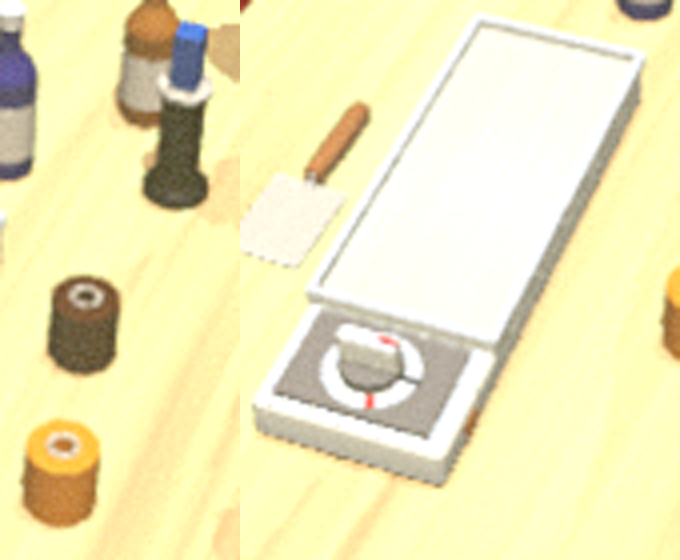

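```bash
python3 - <<'E'
from h import *
c=cap('top'); d=cap('side')
f=lambda X,Y,x0,y0,s:((X+.5)/s-.5+x0,(Y+.5)/s-.5+y0)
for n,a,b,z in [('amber',f(82,156,255,218,5),f(62,446,300,130,4),.06),('brown',f(358,80,255,218,5),f(86,296,300,130,4),.06),
 ('flange',f(131,97,385,215,5) if 0 else f(131,97,385,215,5),f(184,87,300,130,4),.116),('htop',f(164,97,385,215,5),f(191,31,300,130,4),.172)]:
    print(n,w(c,a,z).round(4),w(d,b,z).round(4))
P=w(c,[f(*p,195,145,5) for p in [(770,22),(788,270),(35,325),(20,80)]],.053);print('outer top',P.round(4).tolist())
P=w(d,[f(*p,200-60,170,4) for p in [(480,20),(642,56),(440,460),(258,405)]],.053) if 0 else w(d,[((X-240)/4+200,Y/4+170) for X,Y in [(480,20),(642,56),(440,460),(258,405)]],.053);print('outer side',P.round(4).tolist())
print('dial top',w(c,f(97,187,195,145,5),.08).round(4), 'side',w(d,((368-240)/4+200,342/4+170),.08).round(4))
E
```

```text
amber [[0.4407 0.016  0.06  ]] [[0.4432 0.0161 0.06  ]]
brown [[ 0.4844 -0.1408  0.06  ]] [[ 0.4856 -0.1422  0.06  ]]
flange [[ 0.4836 -0.3631  0.116 ]] [[ 0.4847 -0.3605  0.116 ]]
htop [[ 0.4828 -0.3634  0.172 ]] [[ 0.4844 -0.3632  0.172 ]]
outer top [[0.7297, -0.2074, 0.053], [0.5853, -0.2166, 0.053], [0.552, 0.2162, 0.053], [0.6943, 0.2273, 0.053]]
outer side [[0.7256, -0.1967, 0.053], [0.5842, -0.2103, 0.053], [0.5459, 0.2358, 0.053], [0.6832, 0.2453, 0.053]]
dial top [[0.6284 0.1777 0.08  ]] side [[0.6281 0.1817 0.08  ]]
```

The two cameras agree within about 2 mm. The stand is at (0.484,-0.362), amber at (0.442,0.016), brown at (0.485,-0.1415), the hotplate centre at about (0.645,-0.04) with yaw about +4.5°, and the dial at (0.628,0.18). I'm moving above the gauge and will then look for the cream pot in the area the arm was hiding.

{"method": "servo_tool", "body": {
  "targets": [
    [0.73, 0.68, 0.4, -0.087, 87],
    [1.47, 1.36, 0.8, -0.174, 87],
    [2.2, 2.04, 1.2, -0.261, 87],
    [2.93, 2.72, 1.6, -0.348, 87],
    [3.67, 3.39, 2.0, -0.435, 87]
  ]
}}

```text
time_s: 0.72
tcp_pos: [0.3752, -0.4635, 0.3001]
ee_rot: [[-1.0, 0.003, 0.0], [0.003, 1.0, 0.0], [-0.0, 0.0, -1.0]]
wrist_force: [-0.2, -0.6, -0.2]
gripper_width: 1.002
gripper_force: 0.0
```

{"method": "servo_tool", "body": {
  "targets": [
    [0.73, 0.68, 0, 0, 87],
    [1.47, 1.36, 0, 0, 87],
    [2.2, 2.04, 0, 0, 87],
    [2.93, 2.72, 0, 0, 87],
    [3.67, 3.39, 0, 0, 87]
  ]
}}

```text
time_s: 1.13
tcp_pos: [0.4854, -0.3616, 0.2997]
ee_rot: [[-1.0, -0.002, 0.0], [-0.002, 1.0, 0.0], [-0.0, 0.0, -1.0]]
wrist_force: [-0.7, -0.5, 0.1]
gripper_width: 1.001
gripper_force: 0.0
```

```bash
python3 - <<'E'
from h import *
c=cap('top'); d=cap('side')
s=r.sense();print(s['time_s'],s['tcp_pos'],np.round(s['ee_rot'],3).tolist(),s['gripper_width'],s['joints'])
g=lambda a:np.clip(a[:,:,::-1].astype(float)*1.6,0,255).astype(np.uint8)
a=cv2.resize(g(c['pixels'][100:420,150:]),(400,312));b=cv2.resize(g(d['pixels'][80:]),(400,243))
cv2.imwrite('pics/v1.png',np.vstack([a,b]))
E
```

```text
1.2333 [ 0.48720477 -0.36037043  0.29910502] [[-1.0, -0.006, 0.0], [-0.006, 1.0, 0.001], [-0.0, 0.001, -1.0]] 0.9960820808586511 [-2.12170887e+01  1.82539944e+01  3.36115301e+00 -3.63790336e-02
 -7.50971659e+01 -6.84119582e+01]
```

View pics/v1.png

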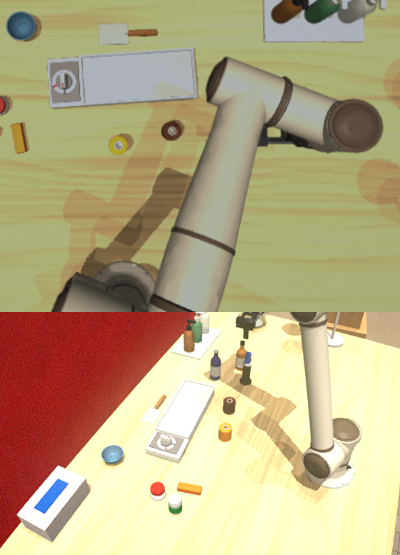

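The brown and amber pots are visible, on the counter. There is no cream pot in either view, so it is absent. Next I descend and grip the gauge handle.

{"method": "servo_tool", "body": {
  "targets": [
    [0, 0, -0.8, 0, 87],
    [0, 0, -1.6, 0, 87],
    [0, 0, -2.4, 0, 87],
    [0, 0, -3.0, 0, 87],
    [0, 0, -3.5, 0, 87]
  ]
}}

```text
time_s: 1.65
tcp_pos: [0.4834, -0.363, 0.1927]
ee_rot: [[-1.0, -0.001, -0.002], [-0.001, 1.0, 0.001], [0.002, 0.001, -1.0]]
wrist_force: [0.8, -0.1, -0.4]
gripper_width: 1.003
gripper_force: 0.0
```

{"method": "servo_tool", "body": {
  "targets": [
    [0, 0, -0.5, 0, 87],
    [0, 0, -1.0, 0, 87],
    [0, 0, -1.4, 0, 87],
    [0, 0, -1.6, 0, 87],
    [0, 0, -1.6, 0, 87]
  ]
}}

```text
time_s: 2.07
tcp_pos: [0.4834, -0.3629, 0.145]
ee_rot: [[-1.0, -0.001, -0.003], [-0.001, 1.0, 0.002], [0.003, 0.002, -1.0]]
wrist_force: [0.2, -0.2, 0.6]
gripper_width: 0.997
gripper_force: 0.0
```

{"method": "servo_tool", "body": {
  "targets": [
    [0, 0, 0, 0, 40],
    [0, 0, 0, 0, 30],
    [0, 0, 0, 0, 26],
    [0, 0, 0, 0, 20],
    [0, 0, 0, 0, 10]
  ]
}}

```text
time_s: 2.48
tcp_pos: [0.4849, -0.363, 0.1472]
ee_rot: [[-1.0, -0.002, 0.001], [-0.002, 1.0, -0.0], [-0.001, -0.0, -1.0]]
wrist_force: [0.1, 0.2, -0.2]
gripper_width: 0.704
gripper_force: 0.0
```

{"method": "servo_tool", "body": {
  "targets": [
    [0, 0, 0, 0, 10],
    [0, 0, 0, 0, 10],
    [0, 0, 0, 0, 10],
    [0, 0, 0, 0, 10],
    [0, 0, 0, 0, 10]
  ]
}}

```text
time_s: 2.9
tcp_pos: [0.4846, -0.3629, 0.1465]
ee_rot: [[-1.0, -0.002, -0.0], [-0.002, 1.0, -0.0], [0.0, -0.0, -1.0]]
wrist_force: [0.1, -1.2, 0.5]
gripper_width: 0.327
gripper_force: 0.4
```

{"method": "servo_tool", "body": {
  "targets": [
    [0, 0, 0, 0, 10],
    [0, 0, 0, 0, 10],
    [0, 0, 0, 0, 10],
    [0, 0, 0, 0, 10],
    [0, 0, 0, 0, 10]
  ]
}}

```text
time_s: 3.32
tcp_pos: [0.4846, -0.363, 0.1466]
ee_rot: [[-1.0, -0.002, 0.0], [-0.002, 1.0, -0.0], [-0.0, -0.0, -1.0]]
wrist_force: [-0.1, -1.0, -0.1]
gripper_width: 0.275
gripper_force: 30.0
```

{"method": "servo_tool", "body": {
  "targets": [
    [0, 0, 0, 0, 10],
    [0, 0, 0, 0, 10],
    [0, 0, 0, 0, 10],
    [0, 0, 0, 0, 10],
    [0, 0, 0, 0, 10]
  ]
}}

```text
time_s: 3.73
tcp_pos: [0.4846, -0.3629, 0.1465]
ee_rot: [[-1.0, -0.002, -0.0], [-0.002, 1.0, -0.0], [0.0, -0.0, -1.0]]
wrist_force: [0.6, -0.9, 0.2]
gripper_width: 0.277
gripper_force: 30.0
```

{"method": "servo_tool", "body": {
  "targets": [
    [0, 0, 0.5, 0, 10],
    [0, 0, 1.2, 0, 10],
    [0, 0, 2.0, 0, 10],
    [0, 0, 2.7, 0, 10],
    [0, 0, 3.2, 0, 10]
  ]
}}

```text
time_s: 4.15
tcp_pos: [0.4849, -0.363, 0.2446]
ee_rot: [[-1.0, -0.002, 0.002], [-0.002, 1.0, -0.001], [-0.002, -0.001, -1.0]]
wrist_force: [0.3, -0.4, -1.3]
gripper_width: 0.272
gripper_force: 30.0
```

{"method": "servo_tool", "body": {
  "targets": [
    [0, 0.3, 0, 0, 10],
    [-0.05, 1.0, 0, 0, 10],
    [-0.2, 1.9, 0, 0, 10],
    [-0.4, 2.9, 0, 0, 10],
    [-0.5, 4.0, 0, 0, 10]
  ]
}}

```text
time_s: 4.57
tcp_pos: [0.4679, -0.2412, 0.2406]
ee_rot: [[-1.0, -0.0, -0.003], [-0.0, 1.0, 0.002], [0.003, 0.002, -1.0]]
wrist_force: [1.3, 0.4, -0.6]
gripper_width: 0.277
gripper_force: 30.0
```

{"method": "servo_tool", "body": {
  "targets": [
    [-0.1, 1.1, 0, 0, 10],
    [-0.2, 2.2, 0, 0, 10],
    [-0.4, 3.3, 0, 0, 10],
    [-0.5, 4.3, 0, 0, 10],
    [-0.6, 5.2, 0, 0, 10]
  ]
}}

```text
time_s: 4.98
tcp_pos: [0.4498, -0.0847, 0.2412]
ee_rot: [[-1.0, -0.002, -0.002], [-0.002, 1.0, 0.001], [0.002, 0.001, -1.0]]
wrist_force: [0.3, -0.5, -1.5]
gripper_width: 0.273
gripper_force: 30.0
```

{"method": "servo_tool", "body": {
  "targets": [
    [-0.1, 1.0, 0, 0, 10],
    [-0.2, 2.0, 0, 0, 10],
    [-0.31, 2.8, 0, 0, 10],
    [-0.31, 3.42, 0, 0, 10],
    [-0.31, 3.42, 0, 0, 10]
  ]
}}

```text
time_s: 5.4
tcp_pos: [0.4412, 0.0183, 0.2414]
ee_rot: [[-1.0, -0.006, -0.002], [-0.006, 1.0, 0.001], [0.002, 0.001, -1.0]]
wrist_force: [-0.7, -0.6, -0.3]
gripper_width: 0.272
gripper_force: 30.0
```

```bash
python3 - <<'E'
from h import *
c=cap('top'); d=cap('side')
s=r.sense();t=s['tcp_pos'];print(s['time_s'],t,s['gripper_width'],s['wrist_force'])
tip=t+[0,0,-.0365-.078]; fl=t+[0,0,-.0365]
print('expect tip px',px(d,tip),'flange',px(d,fl),px(c,fl),'brown',px(d,[.485,-.1415,.06]),'amber',px(d,[.442,.016,.06]))
def crop(c,x,y,w_,h_,s): return cv2.resize(np.clip(c['pixels'][y:y+h_,x:x+w_,::-1].astype(float)*1.5,0,255).astype(np.uint8),None,fx=s,fy=s,interpolation=cv2.INTER_CUBIC)
cv2.imwrite('pics/g1.png',np.hstack([crop(d,280,160,80,110,5),crop(c,240,190,80,110,5)]))
E
```

```text
5.5 [0.44131554 0.01622104 0.24153441] 0.2730901659893622 [-0.00716568 -1.30830972 -0.73936873]
expect tip px [[316.86864007 225.09020639]] flange [[318.30147938 204.87830424]] [[269.69762147 249.62544028]] brown [[321.22483452 203.82555202]] amber [[315.51485647 241.2162462 ]]
```

View pics/g1.png

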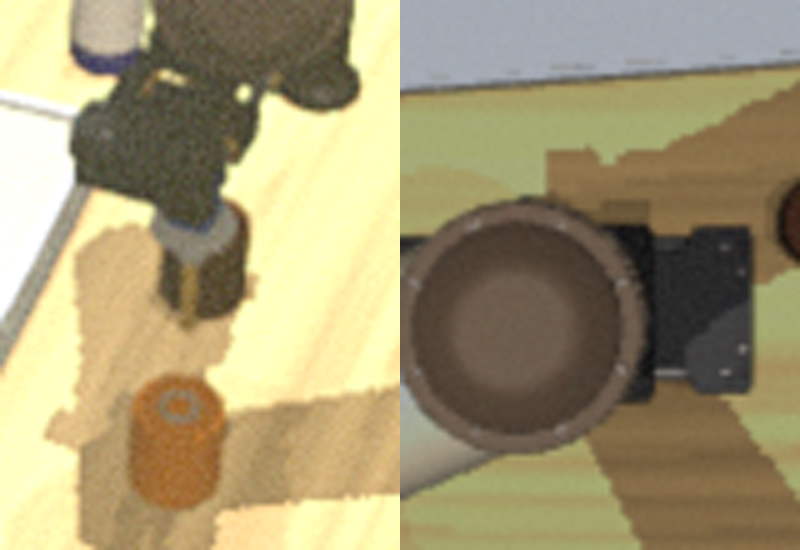

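The side view shows the rod tip at (317.2,224.2), against a predicted (316.9,225.1), so the grasp is true. The amber mouth is at about (315.6,240.8), as measured before. I'll lower the tip about 10 mm into the mouth and check the force.

{"method": "servo_tool", "body": {
  "targets": [
    [0.02, 0, -0.6, 0, 10],
    [0.02, 0, -1.2, 0, 10],
    [0.02, 0, -1.7, 0, 10],
    [0.02, 0, -2.1, 0, 10],
    [0.02, 0, -2.3, 0, 10]
  ]
}}

```text
time_s: 5.92
tcp_pos: [0.4414, 0.0144, 0.1714]
ee_rot: [[-1.0, 0.0, -0.004], [0.0, 1.0, -0.001], [0.004, -0.001, -1.0]]
wrist_force: [0.2, -0.6, -1.2]
gripper_width: 0.274
gripper_force: 30.0
```

{"method": "servo_tool", "body": {
  "targets": [
    [0, 0, -0.1, 0, 10],
    [0, 0, -0.2, 0, 10],
    [0, 0, -0.27, 0, 10],
    [0, 0, -0.27, 0, 10],
    [0, 0, -0.27, 0, 10]
  ]
}}

```text
time_s: 6.33
tcp_pos: [0.4432, 0.0157, 0.1659]
ee_rot: [[-1.0, -0.002, 0.001], [-0.002, 1.0, 0.0], [-0.001, 0.0, -1.0]]
wrist_force: [-0.1, 0.3, -1.4]
gripper_width: 0.272
gripper_force: 30.0
```

```bash
python3 - <<'E'
from h import *
d=cap('side')
s=r.sense();t=s['tcp_pos'];print(s['time_s'],t,s['wrist_force'])
def crop(c,x,y,w_,h_,s): return cv2.resize(np.clip(c['pixels'][y:y+h_,x:x+w_,::-1].astype(float)*1.5,0,255).astype(np.uint8),None,fx=s,fy=s,interpolation=cv2.INTER_CUBIC)
cv2.imwrite('pics/g2.png',crop(d,280,190,80,90,6))
E
```

```text
6.3833 [0.44323459 0.01579055 0.16592878] [-0.29071933 -0.3542539  -0.29381114]
```

View pics/g2.png

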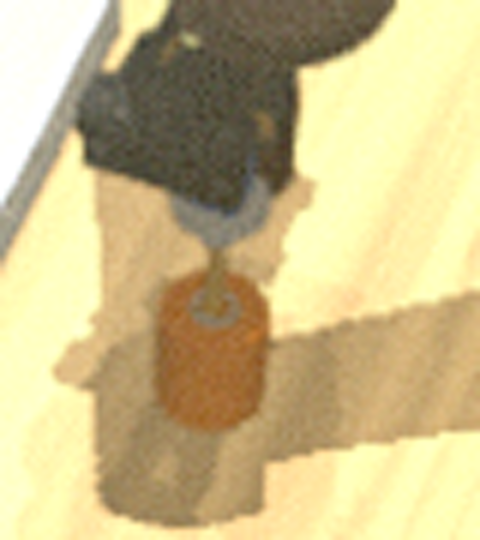

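The rod is in the amber well (image at about (212,300) in the crop) with no contact force. Next I press about 11 mm and hold.

{"method": "servo_tool", "body": {
  "targets": [
    [0, 0, -0.25, 0, 10],
    [0, 0, -0.5, 0, 10],
    [0, 0, -0.7, 0, 10],
    [0, 0, -0.9, 0, 10],
    [0, 0, -1.05, 0, 10]
  ]
}}

```text
time_s: 6.8
tcp_pos: [0.4427, 0.0157, 0.1332]
ee_rot: [[-1.0, -0.002, -0.001], [-0.002, 1.0, -0.0], [0.001, -0.0, -1.0]]
wrist_force: [-0.7, 0.2, 2.3]
gripper_width: 0.273
gripper_force: 30.0
```

{"method": "servo_tool", "body": {
  "targets": [
    [0, 0, 0, 0, 10],
    [0, 0, 0, 0, 10],
    [0, 0, 0, 0, 10],
    [0, 0, 0, 0, 10],
    [0, 0, 0, 0, 10]
  ]
}}

```text
time_s: 7.22
tcp_pos: [0.4428, 0.0157, 0.1341]
ee_rot: [[-1.0, -0.002, -0.0], [-0.002, 1.0, -0.0], [0.0, -0.0, -1.0]]
wrist_force: [-0.7, 0.4, 0.8]
gripper_width: 0.272
gripper_force: 30.0
```

{"method": "servo_tool", "body": {
  "targets": [
    [0, 0, 0, 0, 10],
    [0, 0, 0, 0, 10],
    [0, 0, 0, 0, 10],
    [0, 0, 0, 0, 10],
    [0, 0, 0, 0, 10]
  ]
}}

```text
time_s: 7.63
tcp_pos: [0.4428, 0.0157, 0.1339]
ee_rot: [[-1.0, -0.002, -0.0], [-0.002, 1.0, -0.0], [0.0, -0.0, -1.0]]
wrist_force: [-1.9, -0.4, 1.4]
gripper_width: 0.271
gripper_force: 30.0
```

{"method": "servo_tool", "body": {
  "targets": [
    [0, 0, 0, 0, 10],
    [0, 0, 0, 0, 10],
    [0, 0, 0, 0, 10],
    [0, 0, 0, 0, 10],
    [0, 0, 0, 0, 10]
  ]
}}

```text
time_s: 8.05
tcp_pos: [0.4428, 0.0157, 0.1339]
ee_rot: [[-1.0, -0.002, -0.0], [-0.002, 1.0, -0.0], [0.0, -0.0, -1.0]]
wrist_force: [-2.2, 0.5, 1.6]
gripper_width: 0.274
gripper_force: 30.0
```

{"method": "servo_tool", "body": {
  "targets": [
    [0, 0, 0, 0, 10],
    [0, 0, 0, 0, 10],
    [0, 0, 0, 0, 10],
    [0, 0, 0, 0, 10],
    [0, 0, 0, 0, 10]
  ]
}}

```text
time_s: 8.47
tcp_pos: [0.4428, 0.0157, 0.1339]
ee_rot: [[-1.0, -0.002, -0.0], [-0.002, 1.0, -0.0], [0.0, -0.0, -1.0]]
wrist_force: [-2.1, 0.7, 1.4]
gripper_width: 0.277
gripper_force: 30.0
```

{"method": "servo_tool", "body": {
  "targets": [
    [0, 0, 0, 0, 10],
    [0, 0, 0, 0, 10],
    [0, 0, 0, 0, 10],
    [0, 0, 0, 0, 10],
    [0, 0, 0, 0, 10]
  ]
}}

```text
time_s: 8.88
tcp_pos: [0.4429, 0.0157, 0.1339]
ee_rot: [[-1.0, -0.002, -0.0], [-0.002, 1.0, -0.0], [0.0, -0.0, -1.0]]
wrist_force: [-2.0, -0.0, 2.3]
gripper_width: 0.272
gripper_force: 30.0
```

The amber reading held for about 2.1 s at an 11 mm press. I'm lifting out, moving aside and looking again.

{"method": "servo_tool", "body": {
  "targets": [
    [0, 0, 0.4, 0, 10],
    [0, 0, 1.1, 0, 10],
    [0, 0, 2.0, 0, 10],
    [0, 0, 2.9, 0, 10],
    [0, 0, 3.6, 0, 10]
  ]
}}

```text
time_s: 9.3
tcp_pos: [0.4441, 0.016, 0.244]
ee_rot: [[-1.0, -0.002, 0.004], [-0.002, 1.0, 0.001], [-0.004, 0.001, -1.0]]
wrist_force: [0.2, 0.9, -0.7]
gripper_width: 0.272
gripper_force: 30.0
```

{"method": "servo_tool", "body": {
  "targets": [
    [-0.3, -0.5, 0, 0, 10],
    [-0.6, -1.1, 0, 0, 10],
    [-1.0, -1.8, 0, 0, 10],
    [-1.3, -2.3, 0, 0, 10],
    [-1.4, -2.5, 0, 0, 10]
  ]
}}

```text
time_s: 9.72
tcp_pos: [0.4001, -0.0605, 0.2419]
ee_rot: [[-1.0, -0.0, 0.001], [-0.0, 1.0, 0.0], [-0.001, 0.0, -1.0]]
wrist_force: [0.7, -0.5, -2.7]
gripper_width: 0.273
gripper_force: 30.0
```

```bash
python3 - <<'E'
from h import *
c=cap('top');d=cap('side')
s=r.sense();t=s['tcp_pos'];print(s['time_s'],t,s['wrist_force'])
for n,P in(('brown',[.485,-.1415,.06]),('amber',[.442,.016,.06])): print(n,px(c,P),px(d,P))
print('tip',px(d,t+[0,0,-.1145]))
def crop(c,x,y,w_,h_,s): return cv2.resize(np.clip(c['pixels'][y:y+h_,x:x+w_,::-1].astype(float)*1.5,0,255).astype(np.uint8),None,fx=s,fy=s,interpolation=cv2.INTER_CUBIC)
cv2.imwrite('pics/g3.png',np.hstack([crop(d,280,170,80,100,5),crop(c,260,200,80,100,5)]))
E
```

```text
9.8167 [ 0.40097867 -0.05981558  0.24205342] [ 0.38499412  0.27077936 -1.01665841]
brown [[326.44383346 233.39251365]] [[321.22483452 203.82555202]]
amber [[270.98891058 248.3282079 ]] [[315.51485647 241.2162462 ]]
tip [[339.31898055 212.19175041]]
```

View pics/g3.png

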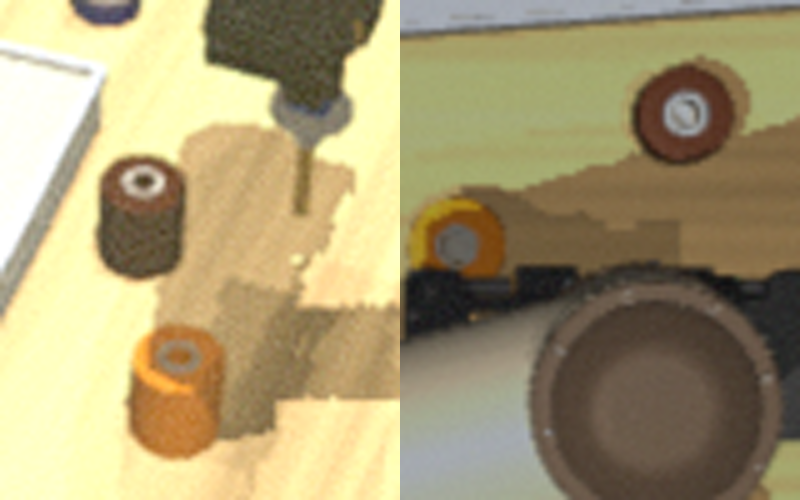

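The brown pot has been knocked: its ring is now at top (316.8,222.6) and side (308.2,206.0). Amber hasn't moved.

```bash
python3 - <<'E'
from h import *
c=cap('top');d=cap('side')
print(w(c,(316.8,222.6),.06),w(d,(308.2,206.0),.06)); print(w(c,(271.2,248.2),.06),w(d,(315.4,240.8),.06))
E
```

```text
[[ 0.51557628 -0.11420244  0.06      ]] [[ 0.5184945  -0.11518421  0.06      ]]
[[0.44236464 0.01540263 0.06      ]] [[0.44292288 0.01458278 0.06      ]]
```

{"method": "servo_tool", "body": {
  "targets": [
    [0.6, -0.3, 0, 0, 10],
    [1.5, -0.7, 0, 0, 10],
    [2.5, -1.2, 0, 0, 10],
    [3.3, -1.6, 0, 0, 10],
    [3.88, -1.86, 0, 0, 10]
  ]
}}

```text
time_s: 10.33
tcp_pos: [0.5204, -0.1153, 0.2412]
ee_rot: [[-1.0, -0.002, 0.001], [-0.002, 1.0, -0.0], [-0.001, -0.0, -1.0]]
wrist_force: [0.2, 0.1, -1.4]
gripper_width: 0.273
gripper_force: 30.0
```

{"method": "servo_tool", "body": {
  "targets": [
    [0, 0, -0.2, 0, 10],
    [0, 0, -0.7, 0, 10],
    [0, 0, -1.3, 0, 10],
    [0, 0, -1.7, 0, 10],
    [0, 0, -1.8, 0, 10]
  ]
}}

```text
time_s: 10.75
tcp_pos: [0.5161, -0.1142, 0.1851]
ee_rot: [[-1.0, -0.002, -0.005], [-0.002, 1.0, 0.0], [0.005, 0.0, -1.0]]
wrist_force: [0.2, 0.5, -1.9]
gripper_width: 0.272
gripper_force: 30.0
```

```bash
python3 - <<'E'
from h import *
d=cap('side')
s=r.sense();t=s['tcp_pos'];print(s['time_s'],t,s['wrist_force'], 'tip',px(d,t+[0,0,-.1145]),'ring',px(d,[.517,-.1147,.06]))
def crop(c,x,y,w_,h_,s): return cv2.resize(np.clip(c['pixels'][y:y+h_,x:x+w_,::-1].astype(float)*1.5,0,255).astype(np.uint8),None,fx=s,fy=s,interpolation=cv2.INTER_CUBIC)
cv2.imwrite('pics/g4.png',crop(d,270,160,80,90,6))
E
```

```text
10.8 [ 0.51647854 -0.11428288  0.18580238] [-0.03170684  0.26564221 -1.26577482] tip [[308.83259084 203.69867448]] ring [[308.58464196 206.23124875]]
```

View pics/g4.png

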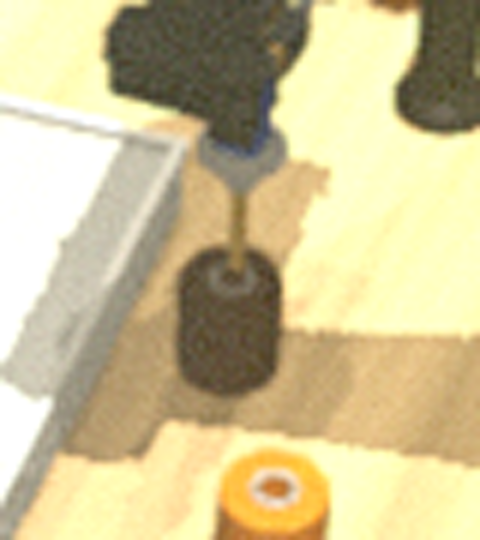

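The tip is just over the brown ring, at crop (237,268) against ring (232,279), and on axis within about 1–2 mm. I'll go in, then press.

{"method": "servo_tool", "body": {
  "targets": [
    [0.03, 0, -0.2, 0, 10],
    [0.03, 0, -0.4, 0, 10],
    [0.03, 0, -0.6, 0, 10],
    [0.03, 0, -0.75, 0, 10],
    [0.03, 0, -0.75, 0, 10]
  ]
}}

```text
time_s: 11.22
tcp_pos: [0.5176, -0.115, 0.1645]
ee_rot: [[-1.0, -0.002, -0.002], [-0.002, 1.0, 0.0], [0.002, 0.0, -1.0]]
wrist_force: [-0.2, -0.2, -0.7]
gripper_width: 0.277
gripper_force: 30.0
```

{"method": "servo_tool", "body": {
  "targets": [
    [0, 0, 0, 0, 10],
    [0, 0, 0, 0, 10],
    [0, 0, 0, 0, 10],
    [0, 0, 0, 0, 10],
    [0, 0, 0, 0, 10]
  ]
}}

```text
time_s: 11.63
tcp_pos: [0.5184, -0.1151, 0.1657]
ee_rot: [[-1.0, -0.002, 0.001], [-0.002, 1.0, 0.0], [-0.001, 0.0, -1.0]]
wrist_force: [0.8, -0.4, -0.8]
gripper_width: 0.275
gripper_force: 30.0
```

No contact at the rim (Fz ≈ −0.8, the hanging weight), so the rod is in the well. Pressing now.

{"method": "servo_tool", "body": {
  "targets": [
    [0, 0, -0.2, 0, 10],
    [0, 0, -0.4, 0, 10],
    [0, 0, -0.6, 0, 10],
    [0, 0, -0.75, 0, 10],
    [0, 0, -0.84, 0, 10]
  ]
}}

```text
time_s: 12.05
tcp_pos: [0.5183, -0.1151, 0.1396]
ee_rot: [[-1.0, -0.002, -0.0], [-0.002, 1.0, -0.0], [0.0, -0.0, -1.0]]
wrist_force: [-0.4, -0.3, 2.4]
gripper_width: 0.273
gripper_force: 30.0
```

{"method": "servo_tool", "body": {
  "targets": [
    [0, 0, 0, 0, 10],
    [0, 0, 0, 0, 10],
    [0, 0, 0, 0, 10],
    [0, 0, 0, 0, 10],
    [0, 0, 0, 0, 10]
  ]
}}

```text
time_s: 12.47
tcp_pos: [0.5183, -0.1151, 0.1405]
ee_rot: [[-1.0, -0.002, 0.0], [-0.002, 1.0, -0.0], [-0.0, -0.0, -1.0]]
wrist_force: [0.1, 0.7, 1.0]
gripper_width: 0.27
gripper_force: 30.0
```

{"method": "servo_tool", "body": {
  "targets": [
    [0, 0, 0, 0, 10],
    [0, 0, 0, 0, 10],
    [0, 0, 0, 0, 10],
    [0, 0, 0, 0, 10],
    [0, 0, 0, 0, 10]
  ]
}}

```text
time_s: 12.88
tcp_pos: [0.5182, -0.1151, 0.1403]
ee_rot: [[-1.0, -0.002, 0.0], [-0.002, 1.0, 0.0], [-0.0, 0.0, -1.0]]
wrist_force: [-0.8, 0.5, 1.9]
gripper_width: 0.272
gripper_force: 30.0
```

{"method": "servo_tool", "body": {
  "targets": [
    [0, 0, 0, 0, 10],
    [0, 0, 0, 0, 10],
    [0, 0, 0, 0, 10],
    [0, 0, 0, 0, 10],
    [0, 0, 0, 0, 10]
  ]
}}

```text
time_s: 13.3
tcp_pos: [0.5182, -0.1151, 0.1403]
ee_rot: [[-1.0, -0.002, 0.0], [-0.002, 1.0, -0.0], [-0.0, -0.0, -1.0]]
wrist_force: [-0.6, 1.0, 1.6]
gripper_width: 0.277
gripper_force: 30.0
```

{"method": "servo_tool", "body": {
  "targets": [
    [0, 0, 0, 0, 10],
    [0, 0, 0, 0, 10],
    [0, 0, 0, 0, 10],
    [0, 0, 0, 0, 10],
    [0, 0, 0, 0, 10]
  ]
}}

```text
time_s: 13.72
tcp_pos: [0.5183, -0.1151, 0.1403]
ee_rot: [[-1.0, -0.002, 0.0], [-0.002, 1.0, 0.0], [-0.0, 0.0, -1.0]]
wrist_force: [0.0, 0.0, 0.8]
gripper_width: 0.269
gripper_force: 30.0
```

{"method": "servo_tool", "body": {
  "targets": [
    [0, 0, 0, 0, 10],
    [0, 0, 0, 0, 10],
    [0, 0, 0, 0, 10],
    [0, 0, 0, 0, 10],
    [0, 0, 0, 0, 10]
  ]
}}

```text
time_s: 14.13
tcp_pos: [0.5182, -0.1151, 0.1402]
ee_rot: [[-1.0, -0.002, -0.0], [-0.002, 1.0, -0.0], [0.0, -0.0, -1.0]]
wrist_force: [-0.2, 0.9, 1.6]
gripper_width: 0.272
gripper_force: 30.0
```

{"method": "servo_tool", "body": {
  "targets": [
    [0, 0, 0.4, 0, 10],
    [0, 0, 1.1, 0, 10],
    [0, 0, 2.0, 0, 10],
    [0, 0, 2.9, 0, 10],
    [0, 0, 3.5, 0, 10]
  ]
}}

```text
time_s: 14.55
tcp_pos: [0.5186, -0.1152, 0.2473]
ee_rot: [[-1.0, -0.002, 0.002], [-0.002, 1.0, -0.0], [-0.002, -0.0, -1.0]]
wrist_force: [1.1, 0.1, -0.7]
gripper_width: 0.272
gripper_force: 30.0
```

The brown check held for about 2.1 s. Next I return the gauge to its stand.

{"method": "servo_tool", "body": {
  "targets": [
    [-0.1, -0.5, 0, 0, 10],
    [-0.2, -1.4, 0, 0, 10],
    [-0.35, -2.5, 0, 0, 10],
    [-0.5, -3.6, 0, 0, 10],
    [-0.6, -4.6, 0, 0, 10]
  ]
}}

```text
time_s: 14.97
tcp_pos: [0.4993, -0.2543, 0.2446]
ee_rot: [[-1.0, -0.002, -0.001], [-0.002, 1.0, 0.001], [0.001, 0.001, -1.0]]
wrist_force: [1.2, 0.1, -0.1]
gripper_width: 0.267
gripper_force: 30.0
```

{"method": "servo_tool", "body": {
  "targets": [
    [-0.15, -1.0, 0, 0, 10],
    [-0.3, -2.0, 0, 0, 10],
    [-0.45, -2.9, 0, 0, 10],
    [-0.52, -3.5, 0, 0, 10],
    [-0.52, -3.66, 0, 0, 10]
  ]
}}

```text
time_s: 15.38
tcp_pos: [0.4834, -0.3653, 0.2439]
ee_rot: [[-1.0, 0.002, -0.002], [0.002, 1.0, 0.001], [0.002, 0.001, -1.0]]
wrist_force: [-0.3, -0.0, -1.5]
gripper_width: 0.274
gripper_force: 30.0
```

{"method": "servo_tool", "body": {
  "targets": [
    [0, 0, 0, 0, 10],
    [0, 0, 0, 0, 10],
    [0, 0, -0.1, 0, 10],
    [0, 0, -0.3, 0, 10],
    [0, 0, -0.6, 0, 10]
  ]
}}

```text
time_s: 15.8
tcp_pos: [0.4852, -0.3621, 0.2275]
ee_rot: [[-1.0, -0.003, 0.002], [-0.003, 1.0, -0.001], [-0.002, -0.001, -1.0]]
wrist_force: [0.7, -0.8, -1.6]
gripper_width: 0.276
gripper_force: 30.0
```

```bash
python3 - <<'E'
from h import *
d=cap('side')
s=r.sense();t=s['tcp_pos'];print(s['time_s'],t,s['wrist_force'])
print('tip',px(d,t+[0,0,-.1145]),'mouth',px(d,[.4842,-.3625,.110]))
def crop(c,x,y,w_,h_,s): return cv2.resize(np.clip(c['pixels'][y:y+h_,x:x+w_,::-1].astype(float)*1.5,0,255).astype(np.uint8),None,fx=s,fy=s,interpolation=cv2.INTER_CUBIC)
cv2.imwrite('pics/g5.png',np.hstack([crop(d,310,110,70,90,6),crop(d,290,180,60,90,6)]))
E
```

```text
15.85 [ 0.48402279 -0.36135206  0.22457216] [-0.44562728  0.79739409 -2.78923463]
tip [[345.74921876 152.6998437 ]] mouth [[345.80870183 152.51650885]]
```

View pics/g5.png

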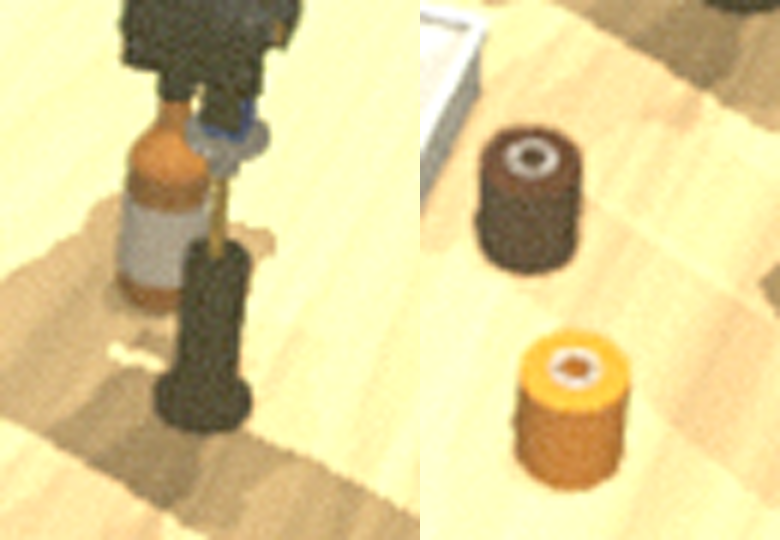

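The rod tip is centred on the stand mouth (crop (218,250)), and the pots are where expected. Lowering now.

{"method": "servo_tool", "body": {
  "targets": [
    [0, 0, -0.4, 0, 10],
    [0, 0, -0.8, 0, 10],
    [0, 0, -1.2, 0, 10],
    [0, 0, -1.5, 0, 10],
    [0, 0, -1.8, 0, 10]
  ]
}}

```text
time_s: 16.27
tcp_pos: [0.4845, -0.3624, 0.1722]
ee_rot: [[-1.0, -0.002, -0.001], [-0.002, 1.0, 0.0], [0.001, 0.0, -1.0]]
wrist_force: [-0.1, -0.5, -1.7]
gripper_width: 0.271
gripper_force: 30.0
```

{"method": "servo_tool", "body": {
  "targets": [
    [0, 0, -0.2, 0, 10],
    [0, 0, -0.4, 0, 10],
    [0, 0, -0.6, 0, 10],
    [0, 0, -0.75, 0, 10],
    [0, 0, -0.85, 0, 10]
  ]
}}

```text
time_s: 16.68
tcp_pos: [0.4846, -0.3629, 0.1473]
ee_rot: [[-1.0, -0.002, -0.0], [-0.002, 1.0, 0.0], [0.0, 0.0, -1.0]]
wrist_force: [0.2, -0.3, -1.3]
gripper_width: 0.273
gripper_force: 30.0
```

{"method": "servo_tool", "body": {
  "targets": [
    [0, 0, 0, 0, 10],
    [0, 0, 0, 0, 10],
    [0, 0, 0, 0, 10],
    [0, 0, 0, 0, 10],
    [0, 0, 0, 0, 10]
  ]
}}

```text
time_s: 17.1
tcp_pos: [0.4848, -0.363, 0.1482]
ee_rot: [[-1.0, -0.002, 0.001], [-0.002, 1.0, -0.0], [-0.001, -0.0, -1.0]]
wrist_force: [0.2, 0.6, -1.3]
gripper_width: 0.273
gripper_force: 30.0
```

{"method": "servo_tool", "body": {
  "targets": [
    [0, 0, -0.04, 0, 10],
    [0, 0, -0.04, 0, 24],
    [0, 0, -0.04, 0, 30],
    [0, 0, -0.04, 0, 50],
    [0, 0, -0.04, 0, 87]
  ]
}}

```text
time_s: 17.52
tcp_pos: [0.4847, -0.363, 0.1468]
ee_rot: [[-1.0, -0.002, 0.0], [-0.002, 1.0, -0.0], [-0.0, -0.0, -1.0]]
wrist_force: [-0.1, -0.2, 0.7]
gripper_width: 0.416
gripper_force: 0.0
```

{"method": "servo_tool", "body": {
  "targets": [
    [0, 0, 0, 0, 87],
    [0, 0, 0, 0, 87],
    [0, 0, 0, 0, 87],
    [0, 0, 0, 0, 87],
    [0, 0, 0, 0, 87]
  ]
}}

```text
time_s: 17.93
tcp_pos: [0.4846, -0.3629, 0.1466]
ee_rot: [[-1.0, -0.002, -0.0], [-0.002, 1.0, -0.0], [0.0, -0.0, -1.0]]
wrist_force: [1.2, -0.2, 0.1]
gripper_width: 0.79
gripper_force: 0.0
```

{"method": "servo_tool", "body": {
  "targets": [
    [0, 0, 0, 0, 87],
    [0, 0, 0.3, 0, 87],
    [0, 0, 0.9, 0, 87],
    [0, 0, 1.8, 0, 87],
    [0, 0, 2.8, 0, 87]
  ]
}}

```text
time_s: 18.35
tcp_pos: [0.484, -0.3626, 0.231]
ee_rot: [[-1.0, -0.002, -0.003], [-0.002, 1.0, 0.001], [0.003, 0.001, -1.0]]
wrist_force: [0.5, -0.1, -0.7]
gripper_width: 0.993
gripper_force: 0.0
```

{"method": "servo_tool", "body": {
  "targets": [
    [-0.3, 0.5, 0.5, 0, 87],
    [-0.8, 1.3, 0.5, 0, 87],
    [-1.4, 2.2, 0.5, 0, 87],
    [-1.8, 3.0, 0.5, 0, 87],
    [-2.0, 3.5, 0.5, 0, 87]
  ]
}}

```text
time_s: 18.77
tcp_pos: [0.4229, -0.2563, 0.2466]
ee_rot: [[-1.0, -0.002, 0.001], [-0.002, 1.0, 0.0], [-0.001, 0.0, -1.0]]
wrist_force: [0.9, 0.5, 0.0]
gripper_width: 0.996
gripper_force: 0.0
```

```bash
python3 - <<'E'
from h import *
c=cap('top');d=cap('side')
s=r.sense();t=s['tcp_pos'];print(s['time_s'],t,s['wrist_force'])
print('flange',px(c,[.4842,-.3625,.116]),px(d,[.4842,-.3625,.116]),'brown',px(c,[.517,-.1147,.06]),px(d,[.517,-.1147,.06]))
def crop(c,x,y,w_,h_,s): return cv2.resize(np.clip(c['pixels'][y:y+h_,x:x+w_,::-1].astype(float)*1.5,0,255).astype(np.uint8),None,fx=s,fy=s,interpolation=cv2.INTER_CUBIC)
cv2.imwrite('pics/g6.png',np.vstack([np.hstack([crop(d,310,120,70,70,5),crop(d,280,190,80,70,5)]),np.hstack([crop(c,385,205,60,50,5),crop(c,260,205,90,50,5)])]))
E
```

```text
18.8667 [ 0.42365026 -0.25636861  0.24702638] [ 0.46632608 -0.10546541  0.6249593 ]
flange [[410.55373741 233.77403991]] [[345.95787134 151.09176732]] brown [[316.97322835 222.10135136]] [[308.58464196 206.23124875]]
```

View pics/g6.png

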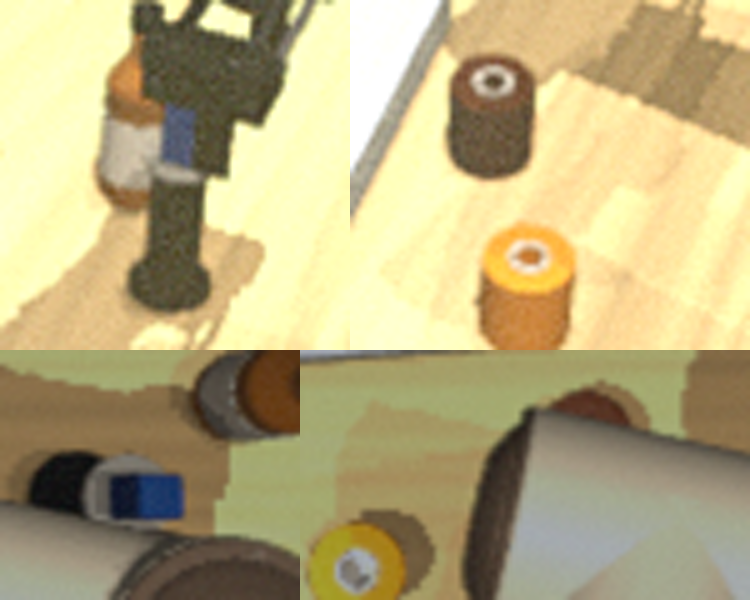

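The gauge sits upright in its stand (side crop flange ~(180,172)). Both pots are unmoved, brown at side (308.2,206.0). Next I pick up brown.

{"method": "servo_tool", "body": {
  "targets": [
    [0.5, 0.8, 0, 0, 87],
    [1.2, 1.8, 0, 0, 87],
    [1.9, 2.9, 0, 0, 87],
    [2.6, 4.0, 0, 0, 87],
    [3.1, 4.76, 0, 0, 87]
  ]
}}

```text
time_s: 19.28
tcp_pos: [0.5198, -0.1133, 0.2462]
ee_rot: [[-1.0, -0.003, 0.002], [-0.003, 1.0, -0.0], [-0.002, -0.0, -1.0]]
wrist_force: [-0.8, -0.6, 0.1]
gripper_width: 0.996
gripper_force: 0.0
```

{"method": "servo_tool", "body": {
  "targets": [
    [0, 0, -0.6, 0, 87],
    [0, 0, -1.5, 0, 87],
    [0, 0, -2.5, 0, 87],
    [0, 0, -3.4, 0, 87],
    [0, 0, -4.2, 0, 87]
  ]
}}

```text
time_s: 19.7
tcp_pos: [0.5181, -0.1154, 0.1182]
ee_rot: [[-1.0, -0.002, -0.0], [-0.002, 1.0, -0.0], [0.0, -0.0, -1.0]]
wrist_force: [-0.3, 0.4, 0.1]
gripper_width: 1.0
gripper_force: 0.0
```

{"method": "servo_tool", "body": {
  "targets": [
    [0, 0, -0.7, 0, 87],
    [0, 0, -1.4, 0, 87],
    [0, 0, -2.0, 0, 87],
    [0, 0, -2.5, 0, 87],
    [0, 0, -2.69, 0, 87]
  ]
}}

```text
time_s: 20.12
tcp_pos: [0.5173, -0.1156, 0.0368]
ee_rot: [[-1.0, -0.001, -0.003], [-0.001, 1.0, -0.0], [0.003, -0.0, -1.0]]
wrist_force: [0.7, -0.5, 0.0]
gripper_width: 1.002
gripper_force: 0.0
```

{"method": "servo_tool", "body": {
  "targets": [
    [0, 0, 0, 0, 70],
    [0, 0, 0, 0, 62],
    [0, 0, 0, 0, 56],
    [0, 0, 0, 0, 45],
    [0, 0, 0, 0, 45]
  ]
}}

```text
time_s: 20.53
tcp_pos: [0.5183, -0.1151, 0.0398]
ee_rot: [[-1.0, -0.002, 0.002], [-0.002, 1.0, 0.0], [-0.002, 0.0, -1.0]]
wrist_force: [-0.4, 0.2, 0.7]
gripper_width: 0.708
gripper_force: 0.0
```

{"method": "servo_tool", "body": {
  "targets": [
    [0, 0, 0, 0, 45],
    [0, 0, 0, 0, 45],
    [0, 0, 0, 0, 45],
    [0, 0, 0, 0, 45],
    [0, 0, 0, 0, 45]
  ]
}}

```text
time_s: 20.95
tcp_pos: [0.5181, -0.115, 0.0397]
ee_rot: [[-1.0, -0.002, 0.001], [-0.002, 1.0, -0.0], [-0.001, -0.0, -1.0]]
wrist_force: [-0.8, 1.2, 5.0]
gripper_width: 0.643
gripper_force: 30.0
```

{"method": "servo_tool", "body": {
  "targets": [
    [0, 0, 0.3, 0, 45],
    [0, 0, 0.9, 0, 45],
    [0, 0, 1.7, 0, 45],
    [0, 0, 2.5, 0, 45],
    [0, 0, 3.0, 0, 45]
  ]
}}

```text
time_s: 21.37
tcp_pos: [0.5179, -0.1152, 0.1309]
ee_rot: [[-1.0, -0.002, 0.002], [-0.002, 1.0, -0.0], [-0.002, -0.0, -1.0]]
wrist_force: [0.9, 0.5, -1.8]
gripper_width: 0.639
gripper_force: 29.9
```

{"method": "servo_tool", "body": {
  "targets": [
    [0.5, 0, 0, 0, 45],
    [1.5, -0.1, 0, 0, 45],
    [2.6, -0.1, 0, 0, 45],
    [3.6, -0.17, 0, 0, 45],
    [4.2, -0.17, 0, 0, 45]
  ]
}}

```text
time_s: 21.78
tcp_pos: [0.6458, -0.1205, 0.1283]
ee_rot: [[-1.0, -0.002, 0.0], [-0.002, 1.0, -0.0], [-0.0, -0.0, -1.0]]
wrist_force: [0.0, 0.3, -3.0]
gripper_width: 0.635
gripper_force: 29.9
```

{"method": "servo_tool", "body": {
  "targets": [
    [0.26, 0, 0, 0, 45],
    [0.26, 0, -0.2, 0, 45],
    [0.26, 0, -0.6, 0, 45],
    [0.26, 0, -0.9, 0, 45],
    [0.26, 0, -1.1, 0, 45]
  ]
}}

```text
time_s: 22.2
tcp_pos: [0.6488, -0.1201, 0.0935]
ee_rot: [[-1.0, -0.001, -0.005], [-0.001, 1.0, 0.0], [0.005, 0.0, -1.0]]
wrist_force: [-1.0, -0.4, -1.7]
gripper_width: 0.642
gripper_force: 29.9
```

{"method": "servo_tool", "body": {
  "targets": [
    [0, 0, -0.1, 0, 45],
    [0, 0, -0.2, 0, 45],
    [0, 0, -0.3, 0, 45],
    [0, 0, -0.37, 0, 45],
    [0, 0, -0.37, 0, 45]
  ]
}}

```text
time_s: 22.62
tcp_pos: [0.6515, -0.1202, 0.085]
ee_rot: [[-1.0, -0.002, 0.0], [-0.002, 1.0, -0.0], [-0.0, -0.0, -1.0]]
wrist_force: [-0.3, -0.5, -1.8]
gripper_width: 0.643
gripper_force: 29.9
```

{"method": "servo_tool", "body": {
  "targets": [
    [0, 0, 0, 0, 45],
    [0, 0, 0, 0, 45],
    [0, 0, 0, 0, 45],
    [0, 0, 0, 0, 45],
    [0, 0, 0, 0, 45]
  ]
}}

```text
time_s: 23.03
tcp_pos: [0.6514, -0.1202, 0.0848]
ee_rot: [[-1.0, -0.002, 0.0], [-0.002, 1.0, 0.0], [-0.0, 0.0, -1.0]]
wrist_force: [-0.9, -0.5, -1.8]
gripper_width: 0.637
gripper_force: 29.9
```

{"method": "servo_tool", "body": {
  "targets": [
    [0, 0, -0.03, 0, 45],
    [0, 0, -0.03, 0, 45],
    [0, 0, -0.03, 0, 58],
    [0, 0, -0.03, 0, 66],
    [0, 0, -0.03, 0, 87]
  ]
}}

```text
time_s: 23.45
tcp_pos: [0.6519, -0.1202, 0.084]
ee_rot: [[-1.0, -0.002, 0.001], [-0.002, 1.0, -0.0], [-0.001, -0.0, -1.0]]
wrist_force: [-0.5, -0.1, -1.0]
gripper_width: 0.741
gripper_force: 0.0
```

{"method": "servo_tool", "body": {
  "targets": [
    [0, 0, 0, 0, 87],
    [0, 0, 0, 0, 87],
    [0, 0, 0.5, 0, 87],
    [0, 0, 1.4, 0, 87],
    [0, 0, 2.5, 0, 87]
  ]
}}

```text
time_s: 23.87
tcp_pos: [0.65, -0.1201, 0.157]
ee_rot: [[-1.0, -0.002, -0.006], [-0.002, 1.0, 0.0], [0.006, 0.0, -1.0]]
wrist_force: [-0.3, -0.2, -0.4]
gripper_width: 0.989
gripper_force: 0.0
```

{"method": "servo_tool", "body": {
  "targets": [
    [-0.5, 0.3, 0, 0, 87],
    [-1.4, 0.9, 0, 0, 87],
    [-2.4, 1.5, 0, 0, 87],
    [-3.4, 2.1, 0, 0, 87],
    [-4.4, 2.7, 0, 0, 87]
  ]
}}

```text
time_s: 24.28
tcp_pos: [0.5181, -0.0387, 0.1587]
ee_rot: [[-1.0, -0.001, 0.0], [-0.001, 1.0, 0.0], [-0.0, 0.0, -1.0]]
wrist_force: [-0.1, -0.3, 0.8]
gripper_width: 1.0
gripper_force: 0.0
```

{"method": "servo_tool", "body": {
  "targets": [
    [-0.9, 0.6, 0, 0, 87],
    [-1.7, 1.2, 0, 0, 87],
    [-2.3, 1.6, 0, 0, 87],
    [-2.56, 1.81, 0, 0, 87],
    [-2.56, 1.81, 0, 0, 87]
  ]
}}

```text
time_s: 24.7
tcp_pos: [0.4416, 0.0158, 0.1593]
ee_rot: [[-1.0, -0.004, 0.001], [-0.004, 1.0, 0.0], [-0.001, 0.0, -1.0]]
wrist_force: [-0.4, -0.1, -0.0]
gripper_width: 1.003
gripper_force: 0.0
```

```bash
python3 - <<'E'
from h import *
c=cap('top');d=cap('side')
s=r.sense();t=s['tcp_pos'];print(s['time_s'],t,s['wrist_force'])
print('amber',px(d,[.4425,.0155,.06]),'brown',px(c,[.6512,-.1198,.105]),px(d,[.6512,-.1198,.105]))
def crop(c,x,y,w_,h_,s): return cv2.resize(np.clip(c['pixels'][y:y+h_,x:x+w_,::-1].astype(float)*1.5,0,255).astype(np.uint8),None,fx=s,fy=s,interpolation=cv2.INTER_CUBIC)
cv2.imwrite('pics/g7.png',np.vstack([crop(d,200,150,160,120,4),crop(c,195,140,160,30,4) if 0 else crop(c,195,145,160,70,4)])[:600])
E
```

```text
24.8 [0.44357656 0.01533429 0.15929353] [0.38589342 0.07083575 0.32308114]
amber [[315.41886624 241.05142103]] brown [[320.05318041 173.01742615]] [[270.21703584 182.68739883]]
```

View pics/g7.png

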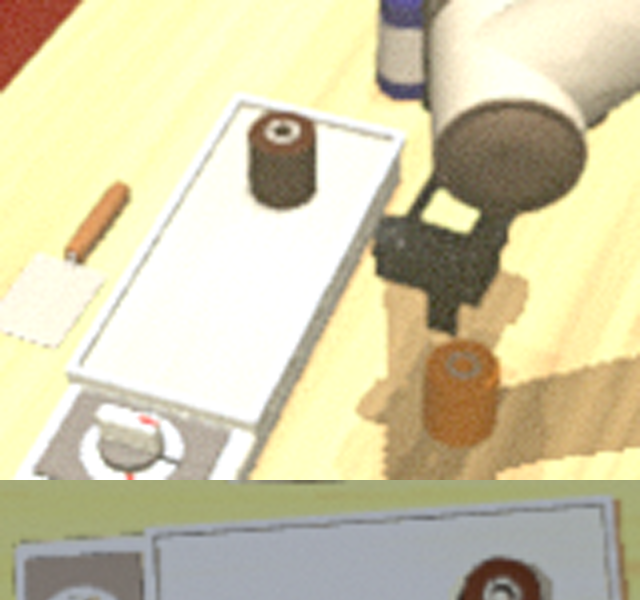

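Brown stands upright on the hotplate (crop (282,130)), and amber is unmoved at side (315.7,240.9). Next I pick up amber.

{"method": "servo_tool", "body": {
  "targets": [
    [0, 0, -0.7, 0, 87],
    [0, 0, -1.6, 0, 87],
    [0, 0, -2.6, 0, 87],
    [0, 0, -3.5, 0, 87],
    [0, 0, -3.99, 0, 87]
  ]
}}

```text
time_s: 25.22
tcp_pos: [0.4425, 0.0141, 0.0362]
ee_rot: [[-1.0, -0.0, -0.004], [-0.0, 1.0, -0.001], [0.004, -0.001, -1.0]]
wrist_force: [-0.4, 0.2, 0.2]
gripper_width: 1.001
gripper_force: 0.0
```

{"method": "servo_tool", "body": {
  "targets": [
    [0, 0, 0, 0, 87],
    [0, 0, 0, 0, 65],
    [0, 0, 0, 0, 58],
    [0, 0, 0, 0, 45],
    [0, 0, 0, 0, 45]
  ]
}}

```text
time_s: 25.63
tcp_pos: [0.4437, 0.0154, 0.0403]
ee_rot: [[-1.0, -0.002, 0.003], [-0.002, 1.0, 0.001], [-0.003, 0.001, -1.0]]
wrist_force: [-0.1, 0.3, 0.2]
gripper_width: 0.784
gripper_force: 0.0
```

{"method": "servo_tool", "body": {
  "targets": [
    [0, 0, 0, 0, 45],
    [0, 0, 0, 0, 45],
    [0, 0, 0, 0, 45],
    [0, 0, 0, 0, 45],
    [0, 0, 0, 0, 45]
  ]
}}

```text
time_s: 26.05
tcp_pos: [0.4431, 0.0154, 0.0399]
ee_rot: [[-1.0, -0.002, 0.001], [-0.002, 1.0, 0.0], [-0.001, 0.0, -1.0]]
wrist_force: [-0.2, -0.8, 6.7]
gripper_width: 0.643
gripper_force: 30.0
```

{"method": "servo_tool", "body": {
  "targets": [
    [0, 0, 0, 0, 45],
    [0, 0, 0, 0, 45],
    [0, 0, 0, 0, 45],
    [0, 0, 0, 0, 45],
    [0, 0, 0, 0, 45]
  ]
}}

```text
time_s: 26.47
tcp_pos: [0.4431, 0.0154, 0.0399]
ee_rot: [[-1.0, -0.002, 0.001], [-0.002, 1.0, 0.0], [-0.001, 0.0, -1.0]]
wrist_force: [-1.1, 0.4, 6.4]
gripper_width: 0.641
gripper_force: 30.0
```

{"method": "servo_tool", "body": {
  "targets": [
    [0, 0, 0.3, 0, 45],
    [0, 0, 0.9, 0, 45],
    [0, 0, 1.7, 0, 45],
    [0, 0, 2.5, 0, 45],
    [0, 0, 3.0, 0, 45]
  ]
}}

```text
time_s: 26.88
tcp_pos: [0.4428, 0.0152, 0.1308]
ee_rot: [[-1.0, -0.002, 0.001], [-0.002, 1.0, 0.001], [-0.001, 0.001, -1.0]]
wrist_force: [-0.0, 0.9, -3.2]
gripper_width: 0.643
gripper_force: 29.9
```

{"method": "servo_tool", "body": {
  "targets": [
    [0.4, 0, 0, 0, 45],
    [1.2, -0.1, 0, 0, 45],
    [2.2, -0.2, 0, 0, 45],
    [3.2, -0.3, 0, 0, 45],
    [4.2, -0.4, 0, 0, 45]
  ]
}}

```text
time_s: 27.3
tcp_pos: [0.569, 0.0029, 0.1284]
ee_rot: [[-1.0, -0.002, -0.002], [-0.002, 1.0, 0.0], [0.002, 0.0, -1.0]]
wrist_force: [-0.9, 1.1, -2.0]
gripper_width: 0.638
gripper_force: 29.9
```

{"method": "servo_tool", "body": {
  "targets": [
    [0.9, -0.05, 0, 0, 45],
    [1.7, -0.12, 0, 0, 45],
    [2.2, -0.12, 0, 0, 45],
    [2.45, -0.12, 0, 0, 45],
    [2.45, -0.12, -0.2, 0, 45]
  ]
}}

```text
time_s: 27.72
tcp_pos: [0.6434, -0.0005, 0.1228]
ee_rot: [[-1.0, -0.002, 0.001], [-0.002, 1.0, 0.0], [-0.001, 0.0, -1.0]]
wrist_force: [1.0, -0.3, -2.2]
gripper_width: 0.64
gripper_force: 29.9
```

{"method": "servo_tool", "body": {
  "targets": [
    [0, 0, -0.3, 0, 45],
    [0, 0, -0.6, 0, 45],
    [0, 0, -0.9, 0, 45],
    [0, 0, -1.1, 0, 45],
    [0, 0, -1.2, 0, 45]
  ]
}}

```text
time_s: 28.13
tcp_pos: [0.6408, -0.0005, 0.0856]
ee_rot: [[-1.0, -0.002, -0.003], [-0.002, 1.0, -0.0], [0.003, -0.0, -1.0]]
wrist_force: [0.5, 0.0, -2.5]
gripper_width: 0.644
gripper_force: 29.9
```

{"method": "servo_tool", "body": {
  "targets": [
    [0, 0, -0.05, 0, 45],
    [0, 0, -0.08, 0, 45],
    [0, 0, -0.08, 0, 45],
    [0, 0, -0.08, 0, 45],
    [0, 0, -0.08, 0, 45]
  ]
}}

```text
time_s: 28.55
tcp_pos: [0.6426, -0.0004, 0.0851]
ee_rot: [[-1.0, -0.002, 0.001], [-0.002, 1.0, 0.0], [-0.001, 0.0, -1.0]]
wrist_force: [0.0, -0.6, -1.9]
gripper_width: 0.642
gripper_force: 29.9
```

{"method": "servo_tool", "body": {
  "targets": [
    [0, 0, -0.03, 0, 45],
    [0, 0, -0.03, 0, 45],
    [0, 0, -0.03, 0, 58],
    [0, 0, -0.03, 0, 66],
    [0, 0, -0.03, 0, 72]
  ]
}}

```text
time_s: 28.97
tcp_pos: [0.6424, -0.0005, 0.0838]
ee_rot: [[-1.0, -0.002, 0.001], [-0.002, 1.0, 0.0], [-0.001, 0.0, -1.0]]
wrist_force: [0.2, 0.1, -0.5]
gripper_width: 0.746
gripper_force: 0.0
```

{"method": "servo_tool", "body": {
  "targets": [
    [0, 0, 0, 0, 72],
    [0, 0, 0, 0, 72],
    [0, 0, 0.5, 0, 72],
    [0, 0, 1.3, 0, 72],
    [0, 0, 2.3, 0, 72]
  ]
}}

```text
time_s: 29.38
tcp_pos: [0.6408, -0.0007, 0.1512]
ee_rot: [[-1.0, -0.002, -0.005], [-0.002, 1.0, -0.001], [0.005, -0.001, -1.0]]
wrist_force: [0.2, -0.5, -0.2]
gripper_width: 0.824
gripper_force: 0.0
```

{"method": "servo_tool", "body": {
  "targets": [
    [-0.7, 0, 0.4, 0, 72],
    [-1.6, 0, 0.4, 0, 60],
    [-2.6, 0, 0.4, 0, 50],
    [-3.2, 0, 0.4, 0, 50],
    [-3.5, 0, 0.4, 0, 50]
  ]
}}

```text
time_s: 29.8
tcp_pos: [0.5348, -0.0007, 0.1651]
ee_rot: [[-1.0, -0.002, -0.001], [-0.002, 1.0, 0.0], [0.001, 0.0, -1.0]]
wrist_force: [0.2, -0.3, 0.6]
gripper_width: 0.623
gripper_force: 0.0
```

```bash
python3 - <<'E'
from h import *
c=cap('top');d=cap('side')
s=r.sense();t=s['tcp_pos'];print(s['time_s'],t,s['gripper_width'],s['joints'])
C=np.array([.628,.180]);
for z in(.05,.057,.082): print(z,px(c,[*C,z]),px(d,[*C,z]))
print('amber',px(c,[.6419,0,.105]),px(d,[.6419,0,.105]))
def crop(c,x,y,w_,h_,s): return cv2.resize(np.clip(c['pixels'][y:y+h_,x:x+w_,::-1].astype(float)*1.3,0,255).astype(np.uint8),None,fx=s,fy=s,interpolation=cv2.INTER_CUBIC)
cv2.imwrite('pics/g8.png',np.vstack([np.hstack([crop(d,200,235,60,55,6),crop(c,190,155,60,55,6)]),crop(d,200,150,180,65,4)]))
E
```

```text
29.9 [ 5.36444212e-01 -5.10849805e-04  1.65360946e-01] 0.5900782430116889 [ 1.72783836e+01  1.73554472e+01 -1.81493892e+01  4.76391036e-03
 -5.44566788e+01 -1.07148900e+02]
0.05 [[214.77259977 183.52618026]] [[232.96049322 262.16469312]]
0.057 [[214.41001675 183.20991268]] [[232.8116602  260.53436299]]
0.082 [[213.08150442 182.05112783]] [[232.27366549 254.62165534]]
amber [[276.81291665 176.21204592]] [[256.01581135 207.17033966]]
```

View pics/g8.png

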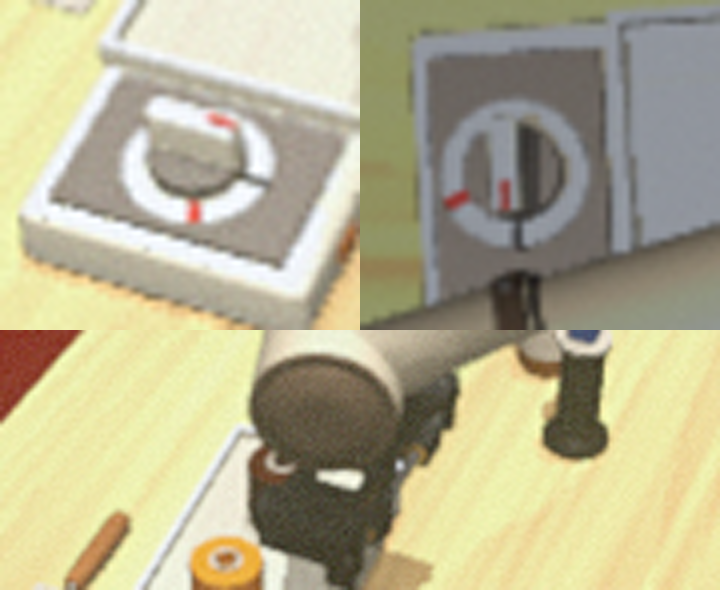

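The ring centre is at top (215.6,183.4) and the bar at (213.6,181.9), so the dial centre is at about (0.628,0.1785). Amber and the gauge are standing. Moving to the dial.

{"method": "servo_tool", "body": {
  "targets": [
    [0.3, 0.6, 0, 0.02, 50],
    [0.8, 1.6, 0, 0.04, 50],
    [1.4, 2.7, 0, 0.06, 50],
    [2.0, 3.8, 0, 0.078, 50],
    [2.5, 4.8, 0, 0.078, 50]
  ]
}}

```text
time_s: 30.32
tcp_pos: [0.6148, 0.1456, 0.1646]
ee_rot: [[-0.997, -0.081, 0.002], [-0.081, 0.997, 0.0], [-0.002, -0.0, -1.0]]
wrist_force: [1.0, -1.0, -0.3]
gripper_width: 0.577
gripper_force: 0.0
```

{"method": "servo_tool", "body": {
  "targets": [
    [0.4, 0.8, 0, 0, 50],
    [0.53, 1.15, 0, 0, 50],
    [0.53, 1.15, -0.3, 0, 50],
    [0.53, 1.15, -0.8, 0, 50],
    [0.53, 1.15, -1.4, 0, 50]
  ]
}}

```text
time_s: 30.73
tcp_pos: [0.6286, 0.1775, 0.1224]
ee_rot: [[-0.997, -0.079, 0.001], [-0.079, 0.997, 0.001], [-0.001, 0.0, -1.0]]
wrist_force: [-0.5, -0.1, 0.3]
gripper_width: 0.572
gripper_force: 0.0
```

{"method": "servo_tool", "body": {
  "targets": [
    [0, 0, -0.4, 0, 50],
    [0, 0, -0.8, 0, 50],
    [0, 0, -1.1, 0, 50],
    [0, 0, -1.26, 0, 50],
    [0, 0, -1.26, 0, 50]
  ]
}}

```text
time_s: 31.15
tcp_pos: [0.6275, 0.1774, 0.0838]
ee_rot: [[-0.997, -0.079, -0.002], [-0.079, 0.997, -0.001], [0.002, -0.001, -1.0]]
wrist_force: [1.2, 0.1, 0.1]
gripper_width: 0.576
gripper_force: 0.0
```

```bash
python3 - <<'E'
from h import *
s=r.sense();print(s['time_s'],s['tcp_pos'],s['wrist_force'],s['joints'],np.round(s['ee_rot'],3).tolist())
E
```

```text
31.15 [0.62751826 0.1774069  0.08378477] [1.17044731 0.0909513  0.07359264] [ 2.99683276e+01  3.25167042e+01 -6.17525153e+00 -7.39819989e-03
 -5.14328426e+01 -1.15420102e+02] [[-0.997, -0.079, -0.002], [-0.079, 0.997, -0.001], [0.002, -0.001, -1.0]]
```

{"method": "servo_tool", "body": {
  "targets": [
    [0, 0, 0, 0, 35],
    [0, 0, 0, 0, 20],
    [0, 0, 0, 0, 8],
    [0, 0, 0, 0, 4],
    [0, 0, 0, 0, 4]
  ]
}}

```text
time_s: 31.57
tcp_pos: [0.6282, 0.1782, 0.0857]
ee_rot: [[-0.997, -0.08, 0.001], [-0.08, 0.997, 0.001], [-0.001, 0.0, -1.0]]
wrist_force: [-0.2, 0.5, 0.4]
gripper_width: 0.279
gripper_force: 0.0
```

{"method": "servo_tool", "body": {
  "targets": [
    [0, 0, 0, 0, 4],
    [0, 0, 0, 0, 4],
    [0, 0, 0, 0, 4],
    [0, 0, 0, 0, 4],
    [0, 0, 0, 0, 4]
  ]
}}

```text
time_s: 31.98
tcp_pos: [0.6281, 0.1784, 0.0853]
ee_rot: [[-0.997, -0.08, 0.0], [-0.08, 0.997, 0.0], [-0.0, 0.0, -1.0]]
wrist_force: [-1.2, 1.9, 3.2]
gripper_width: 0.159
gripper_force: 30.0
```

{"method": "servo_tool", "body": {
  "targets": [
    [0, 0, 0, 0, 4],
    [0, 0, 0, 0, 4],
    [0, 0, 0, 0, 4],
    [0, 0, 0, 0, 4],
    [0, 0, 0, 0, 4]
  ]
}}

```text
time_s: 32.4
tcp_pos: [0.6281, 0.1783, 0.0853]
ee_rot: [[-0.997, -0.08, 0.0], [-0.08, 0.997, 0.0], [-0.0, 0.0, -1.0]]
wrist_force: [-2.7, 2.9, 4.4]
gripper_width: 0.156
gripper_force: 30.0
```

Gripped at about 13.7 mm, which is the bar. Turning clockwise.

{"method": "servo_tool", "body": {
  "targets": [
    [0, 0, 0, -0.06, 4],
    [0, 0, 0, -0.14, 4],
    [0, 0, 0, -0.24, 4],
    [0, 0, 0, -0.34, 4],
    [0, 0, 0, -0.44, 4]
  ]
}}

```text
time_s: 32.82
tcp_pos: [0.6283, 0.1793, 0.0854]
ee_rot: [[-0.934, 0.356, 0.001], [0.356, 0.934, 0.002], [-0.001, 0.002, -1.0]]
wrist_force: [-0.8, 6.2, 2.1]
gripper_width: 0.156
gripper_force: 30.0
```

{"method": "servo_tool", "body": {
  "targets": [
    [0, 0, 0, -0.1, 4],
    [0, 0, 0, -0.2, 4],
    [0, 0, 0, -0.3, 4],
    [0, 0, 0, -0.4, 4],
    [0, 0, 0, -0.5, 4]
  ]
}}

```text
time_s: 33.23
tcp_pos: [0.629, 0.1803, 0.0854]
ee_rot: [[-0.649, 0.761, 0.003], [0.761, 0.649, 0.004], [0.0, 0.005, -1.0]]
wrist_force: [-0.1, 8.2, 1.2]
gripper_width: 0.153
gripper_force: 30.0
```

{"method": "servo_tool", "body": {
  "targets": [
    [0, 0, 0, 0, 4],
    [0, 0, 0, 0, 4],
    [0, 0, 0, 0, 18],
    [0, 0, 0, 0, 35],
    [0, 0, 0, 0, 50]
  ]
}}

```text
time_s: 33.65
tcp_pos: [0.6282, 0.1776, 0.0849]
ee_rot: [[-0.653, 0.758, -0.0], [0.758, 0.653, -0.001], [-0.001, -0.001, -1.0]]
wrist_force: [0.2, 0.1, -0.5]
gripper_width: 0.278
gripper_force: 0.0
```

{"method": "servo_tool", "body": {
  "targets": [
    [0, 0, 0, 0, 50],
    [0, 0, 0, 0, 50],
    [0, 0, 0, 0, 50],
    [0, 0, 0.2, 0, 50],
    [0, 0, 0.7, 0, 50]
  ]
}}

```text
time_s: 34.07
tcp_pos: [0.6264, 0.177, 0.1041]
ee_rot: [[-0.652, 0.758, -0.005], [0.758, 0.652, -0.002], [0.002, -0.006, -1.0]]
wrist_force: [0.2, 0.0, -0.0]
gripper_width: 0.561
gripper_force: 0.0
```

{"method": "servo_tool", "body": {
  "targets": [
    [0, 0, 0.8, 0, 50],
    [0, 0, 1.6, 0, 50],
    [-0.5, 0, 2.2, 0, 50],
    [-1.3, 0, 2.6, 0, 50],
    [-2.2, 0, 2.6, 0, 50]
  ]
}}

```text
time_s: 34.48
tcp_pos: [0.5635, 0.1784, 0.1875]
ee_rot: [[-0.652, 0.758, 0.006], [0.758, 0.652, 0.002], [-0.002, 0.006, -1.0]]
wrist_force: [0.1, 1.1, 0.9]
gripper_width: 0.575
gripper_force: 0.0
```

{"method": "servo_tool", "body": {
  "targets": [
    [-0.9, 0, 0, 0, 50],
    [-1.8, 0, 0, 0, 50],
    [-2.7, 0, 0, 0, 50],
    [-3.4, 0, 0, 0, 50],
    [-3.8, 0, 0, 0, 50]
  ]
}}

```text
time_s: 34.9
tcp_pos: [0.4515, 0.1704, 0.1844]
ee_rot: [[-0.662, 0.75, -0.01], [0.75, 0.662, 0.012], [0.016, 0.001, -1.0]]
wrist_force: [-1.0, -0.7, 0.2]
gripper_width: 0.578
gripper_force: 0.0
```

```bash
python3 - <<'E'
from h import *
c=cap('top');d=cap('side')
s=r.sense();print(s['time_s'],s['tcp_pos'],s['wrist_force'])
def crop(c,x,y,w_,h_,s): return cv2.resize(np.clip(c['pixels'][y:y+h_,x:x+w_,::-1].astype(float)*1.3,0,255).astype(np.uint8),None,fx=s,fy=s,interpolation=cv2.INTER_CUBIC)
cv2.imwrite('pics/g9.png',np.vstack([crop(d,200,120,180,80,4),np.hstack([crop(d,200,200,85,65,4),crop(c,190,145,95,65,4)])]))
E
```

```text
35.0 [0.45280683 0.17067028 0.18462759] [ 1.20792834 -0.15017177 -0.3183275 ]
```

View pics/g9.png

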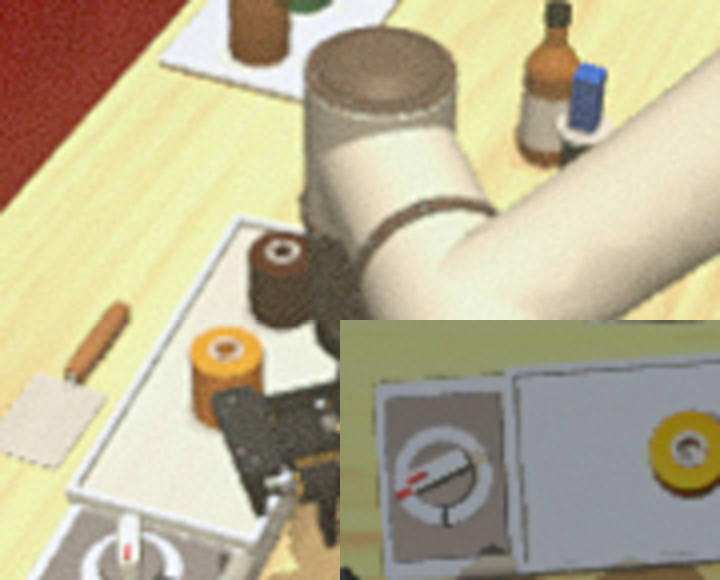

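The dial bar now points at the red "on" mark, both pots are upright on the hotplate, and the gauge is in its stand. Handing in.

{"method": "servo_tool", "body": {
  "targets": [
    [0, 0, 0.3, 0, 50],
    [0, 0, 0.5, 0, 50],
    [0, 0, 0.5, 0, 50],
    [0, 0, 0.5, 0, 50],
    [0, 0, 0.5, 0, 50]
  ]
}}

```text
time_s: 35.42
tcp_pos: [0.4541, 0.1711, 0.1986]
ee_rot: [[-0.66, 0.751, -0.01], [0.751, 0.661, 0.012], [0.015, 0.001, -1.0]]
wrist_force: [0.0, 0.0, -0.3]
gripper_width: 0.577
gripper_force: 0.0
```

```bash
python3 -c "
from station import r
print(r.finish_job())"
```

```text
the job is handed in; nothing more can be done
None
```

I handed the job in at about 35 s, but no verdict came back: amber then brown gauged (no cream pot seen), both pots upright on the hotplate, dial clicked on, gauge back in its stand.

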